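# Tilt the parts tin to feel its load, then pour

## Task

Feel the load of the green tin before you pour it: pick it up, tilt it slowly about 15 degrees towards its pouring lip and hold it so for a second, so that both steel balls inside roll to the lip end but stay in. Then pour both balls into the empty bin (not the bin with screws in it) and stand the tin upright on free worktop again and let go.

Things in the scene. Friction and masses are not known exactly. Their poses are not given: they have to be found in the camera images.
- tin_green: Opaque green sheet-metal tin, loose, 0.15 to 0.27 kg empty. An identical empty yellow tin stands 15 to 28 cm to its left or right. Origin: centre of its underside; z up; -x points to the pouring lip (roughly to the left, world +y, at the start). Box part x -30 to +33 mm, 54 mm wide, 62 high, covered from x -14 back. From x=-30 a chute rises at 35 degrees to the lip. Walls 3 mm.
- tin_green_knob (a point): Point to grip on the green tin's black square knob, 13 mm below the knob's top, at x=+8, y=0, z=85 mm of the tin. The knob is 24 x 24 mm, sides along the tin's x and y, and stands on the cover from z=62 to z=98 mm. Axes as the tin's.
- tin_green_lip (a point): Middle of the green tin's pouring lip (54 mm wide), at x=-76, y=0, z=32 mm of the tin. Axes as the tin's. Tilted slowly towards the lip by less than 28 degrees the balls gather at the chute's foot (x about -25 mm, or -6 if one lies behind the other) and stay in; beyond 35 degrees they roll out over the lip; 50 to 55 degrees empties the tin.
- ball_a_center (a point): Centre of one of two polished steel balls, 20 mm in diameter, 20 to 55 g, that start in the green tin under its cover (at x=+8 to +20 mm of the tin). Its axes mean nothing.
- ball_b_center (a point): Centre of the other steel ball, like the first.
- bin_empty: The empty one of two dark grey open storage bins, 105 x 119 x 62 mm, loose, 0.3 kg; the other, with screws in it, stands beside it. Origin: centre of its underside, z up. Inside x -43 to +40 mm, y -53 to +53 mm, floor 2 mm thick. Walls 62 mm high, the one at -x lower (35 mm in the middle). At the start the low -x wall roughly faces the robot.
Mind the look-alikes: they are no part of the job. Leave any pink or red look-alike of the tin_green alone.

How it is judged:
By the outcome, as a careful person would: the job done as asked, in the order asked, and still so for the second after the job is handed in, with the robot touching nothing.
It also fails if it takes over 51 s, if anything falls off the work surface, if the arm or the gripper's body presses on something with over 40 N, if the wrist force passes 120 N, or if a joint passes its speed limit or range.

## Robot

A 7-joint arm with a two-finger parallel gripper is mounted at the origin on a cart in front of the work surface, level with it; the furniture and walls round the work are solid. World frame = base frame: x ahead of the robot, y to its left, z up, the work surface at z = 0. Lengths are in m, angles in rad, forces in N, time in s.
With the tool pointing down it reaches from about 0.35 to 0.9 m from the base axis. Payload 8.1 kg.
Tool frame: the origin (TCP) lies at the very end of the fingers, on their centre line; the grasp point (between the pads) lies 19 mm behind it; y points along the fingers, x is the direction in which the jaws open and shut, and the axes are right-handed (so a half turn about y gives the same grasp; the last joint's range is limited). The gripper opens to 92 mm and grips with 3 to 60 N. Pads are 19 mm wide; open, the fingers measure 130 mm over their backs; the gripper's body (75 mm by 190 mm) begins 47 mm behind the grasp point.
Start: joints at [-1.301, 0.434, 0.025, 1.573, -0.012, 1.134, -0.075], TCP at [0.228, 0.582, 0.227] pointing down, gripper open.
Joint ranges: [-2.62, 2.62], [-0.44, 2.09], [-1.27, 1.32], [0.08, 2.57], [-1.32, 4.46], [0.12, 2], [-2.74, 2.74]. Speed limits (rad/s): [2.22, 2.22, 3.01, 3.01, 3.14, 3.14, 3.14].

## Interface

Orientations are given as a rotation vector (axis times angle).
In Python, from cell import arm, imaging gives the robot as it stands. The module is installed in compiled form; this text tells all that it offers.
- The arm moves only by the tool send_rows, never from a script. Its argument "steps" is a list of rows, each a list of 5 numbers: the opening, from 0 (shut) to 1 (fully open), then the shift along the tool's x, y, z in cm, then the turn about the tool's y in rad. In form: [[jaw, x, y, z, roll], ...]. A call has 1 to 20 rows; each row is the pose to reach, as a shift and turn from the pose commanded when the call began, along the tool's axes at that moment; what a row does not reach only later rows make up. A row lasts 1/8 s, in which the tool goes at most 62.5 mm and 10.7 degrees, less where a joint would pass 70% of its speed; a pose out of reach is approached as far as the arm can. A call with a gripper value outside its range is refused whole. The fingers move at their own pace and stop on an object; "squeeze" is the grip in N (left out, the last holds). Time passes only in rows, so rows that repeat a pose let the fingers close. It gives the time, the measured TCP pose, the force and the opening at its end, in the units of the state.
- arm.observe(): the state, without advancing time (a new reading comes with each control period).
- imaging.get_image(name): name is "scene" or "top"; returns the picture (384x512x3 uint8, blue, green, red); there is no depth.
- imaging.camera_params(name): a dict with "camera_matrix" (3x3 intrinsics, pixels), "position" and "orientation" of the camera in the world. Camera axes: x right, y down, z forward; pixel columns grow to the right and rows downward; lengths in m; the calibration is good to about 2 mm. A picture is of the moment at which its call begins. camera_params takes no time and is no camera call.
- arm.sign_off(): hands the job in, once; it reports no verdict.
The state is a dict: "clock": time; "joints": joint angles; "dq": joint speeds; "joint_efforts": joint torques, N m; "position": TCP position; "ee_rot": TCP orientation; "force": force on the tool from outside, world axes, zero at the start; "ft_torque": the same for the moment, N m; "width": opening from 0.0 (shut) to 1.0 (fully open).
Only numpy, scipy, OpenCV 4.12 (cv2) and the standard library are available. Lean on these libraries where they do the work, as an engineer would, in place of code of your own. Each camera call takes 0.05 s, during which the arm holds its last target.

## Working session

There is one attempt and no reset: what is moved stays moved. The work goes in short steps, Python scripts to look and compute and a tool call to move; the robot and the scene stay as the last step left them, time stands still between calls to the robot, and variables do not carry over. Pictures are saved under pics/ and viewed, and the job is handed in when it is done.

Besides the shell and the picture viewer there is one more tool, called after "Request:" by a JSON object that holds its "api" and its "payload", one argument or row to a line. send_rows: Moves the arm, as the interface text tells. Its arguments: {"type":"object","properties":{"steps":{"type":"array","items":{"type":"array","items":{"type":"number"}}},"squeeze":{"type":"number"}},"required":["steps"]}

```bash
mkdir -p pics; python3 - <<'E'
from cell import arm, imaging
import cv2
print(arm.observe())
for n in ("scene","top"):
    im=imaging.get_image(n); cv2.imwrite(f"pics/{n}0.png",im)
    print(n,imaging.camera_params(n))
E
```

```text
{'clock': 0.0, 'joints': array([-1.30059846,  0.43521963,  0.02497946,  1.5740627 , -0.01163038,
        1.13400079, -0.07511062]), 'dq': array([-6.10926166e-04,  1.14656536e-03, -1.28570613e-04, -7.97957531e-04,
       -2.27454036e-03,  1.68964786e-05, -3.12356039e-03]), 'joint_efforts': array([-7.11962894e-04, -6.67855024e+01,  9.84521583e-01, -3.14455104e+01,
       -6.08005025e-02,  4.30322159e-02,  1.51814506e-04]), 'position': array([0.22750479, 0.58159059, 0.22596042]), 'ee_rot': array([-1.36383689, -0.92941047,  0.93140292]), 'force': array([-0.3065737 , -0.58896021,  0.24500569]), 'ft_torque': array([-0.01223575, -0.00083922,  0.01847779]), 'width': 1.0035495122934242}
scene {'camera_matrix': array([[462.60563353,   0.        , 260.39593913],
       [  0.        , 462.60563353, 195.9735617 ],
       [  0.        ,   0.        ,   1.        ]]), 'position': array([ 0.17407707, -0.2704221 ,  0.75809501]), 'orientation': array([-2.22897525,  0.71199394, -0.31869471])}
top {'camera_matrix': array([[397.92585958,   0.        , 252.80284922],
       [  0.        , 397.92585958, 184.07734836],
       [  0.        ,   0.        ,   1.        ]]), 'position': array([0.45110614, 0.30302865, 1.06675883]), 'orientation': array([-2.11433754,  2.16331583, -0.1843772 ])}
```

View pics/scene0.png

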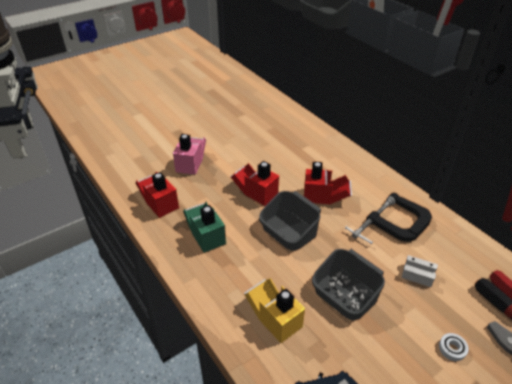

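View pics/top0.png

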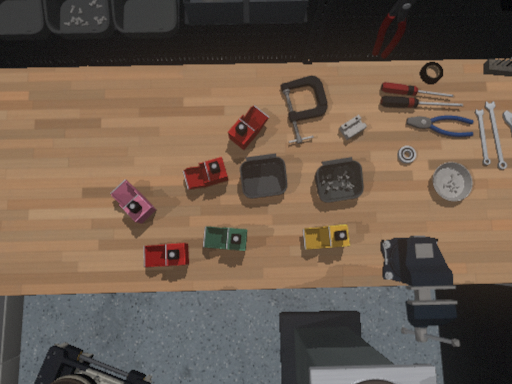

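```bash
cat > h.py <<'E'
import numpy as np, cv2
from cell import arm, imaging
from scipy.spatial.transform import Rotation as R
def cam(n):
    p=imaging.camera_params(n); return p["camera_matrix"],np.array(p["position"]),R.from_rotvec(p["orientation"])
def back(n,uv,z):
    K,c,r=cam(n); d=r.apply(np.linalg.solve(K,[uv[0],uv[1],1.])); return c+d*(z-c[2])/d[2]
def proj(n,P):
    K,c,r=cam(n); q=r.inv().apply(np.atleast_2d(P)-c); q=q@K.T; return q[:,:2]/q[:,2:]
E
python3 - <<'E'
import cv2
t=cv2.imread('pics/top0.png'); s=cv2.imread('pics/scene0.png')
cv2.imwrite('pics/t_tin.png',cv2.resize(t[215:265,190:265],None,fx=10,fy=10,interpolation=cv2.INTER_CUBIC))
cv2.imwrite('pics/t_bin.png',cv2.resize(t[145:210,230:300],None,fx=9,fy=9,interpolation=cv2.INTER_CUBIC))
cv2.imwrite('pics/s_tin.png',cv2.resize(s[185:260,170:270],None,fx=8,fy=8,interpolation=cv2.INTER_CUBIC))
E
```

```text
(no output)
```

View pics/t_tin.png

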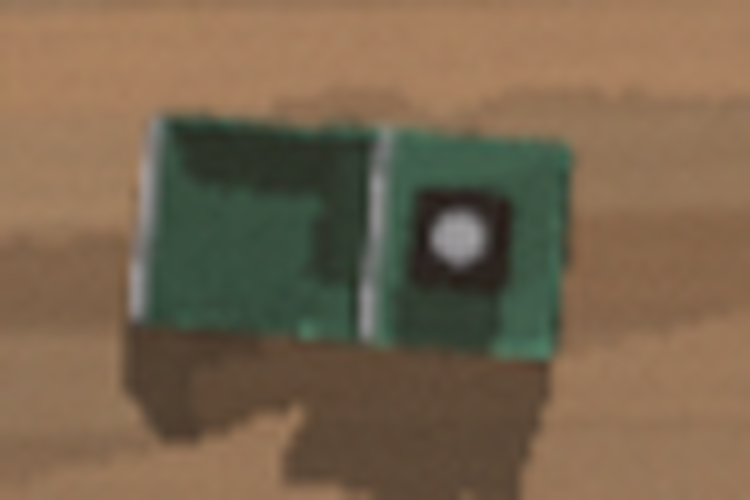

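View pics/t_bin.png

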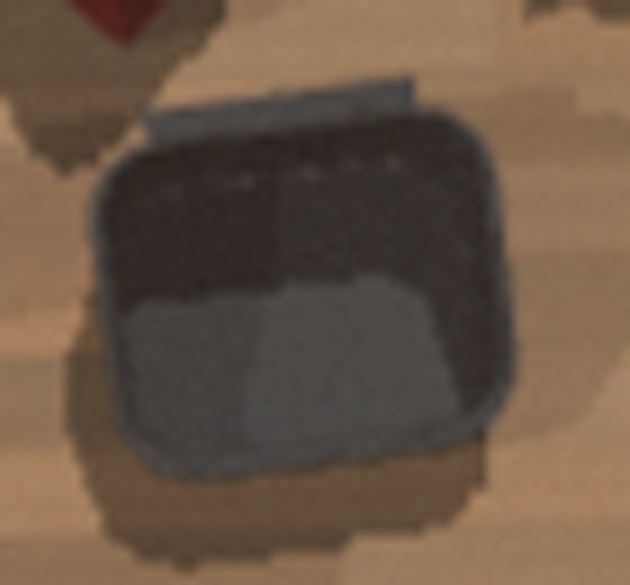

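View pics/s_tin.png

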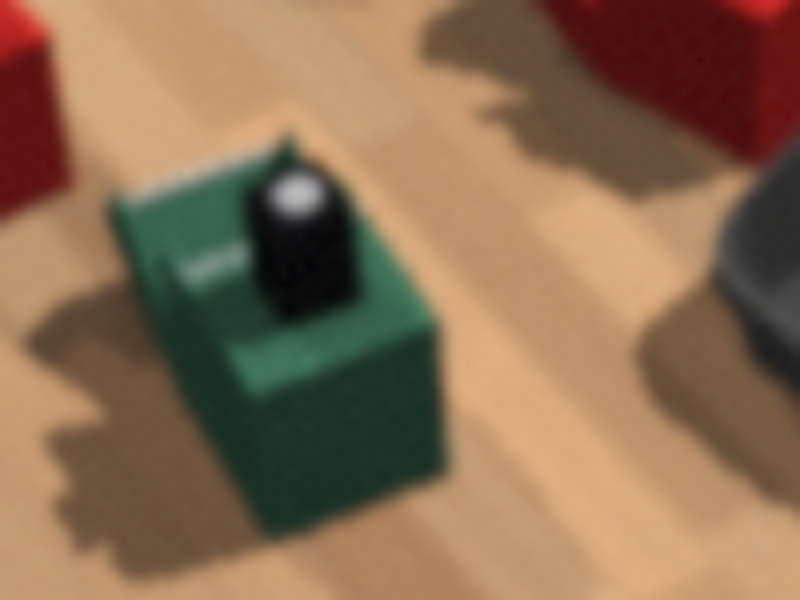

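```bash
python3 - <<'E'
from h import *
from scipy.optimize import least_squares
def T(x,y): return (190+(x+.5)/10-.5,215+(y+.5)/10-.5)
def S(x,y): return (170+(x+.5)/8-.5,185+(y+.5)/8-.5)
obs=[("top",T(573,145),(33,27,62)),("top",T(548,358),(33,-27,62)),("top",T(157,118),(-76,27,32)),("top",T(135,320),(-76,-27,32)),("top",T(459,240),(8,0,98)),
("scene",S(278,535),(33,-27,0)),("scene",S(445,470),(33,27,0)),("scene",S(258,392),(33,-27,62)),("scene",S(438,325),(33,27,62)),("scene",S(298,195),(8,0,98)),("scene",S(112,195),(-76,-27,32)),("scene",S(288,140),(-76,27,32))]
def f(p,full=False):
    r=R.from_euler('z',p[2]); o=[]
    for n,uv,l in obs:
        P=r.apply(np.array(l)/1e3)+[p[0],p[1],p[3] if len(p)>3 else 0]
        o+=list(proj(n,P)[0]-uv)
    return np.array(o)
for p0 in ([.35,.38,-1.57],[.35,.38,-1.57,0]):
    s=least_squares(f,p0,loss='soft_l1'); print(s.x,np.degrees(s.x[2])); print(f(s.x).reshape(-1,2).round(1).tolist())
def B(x,y): return (230+(x+.5)/9-.5,145+(y+.5)/9-.5)
for q,z in [((100,290),.062),((508,290),.062),((95,200),.062),((495,150),.062),((118,430),.062),((515,370),.062),((290,130),.062),((330,465),.035),((150,125),.062),((412,85),.062)]:
    print(q,back("top",B(*q),z).round(4))
o=arm.observe(); print(R.from_rotvec(o['ee_rot']).as_matrix().round(3))
for n,uv in [("yel",(340,236)),("redL",(173,255)),("redmid",(214,167)),("red2",(241,128))]: print(n,back("top",uv,.098).round(3))
E
```

```text
[ 0.48164846  0.34699209 -1.69814842] -97.29673745140015
[[0.1, -0.2], [0.3, 0.2], [-0.0, -1.3], [-0.4, -0.5], [-0.1, -0.4], [-1.1, 1.4], [1.0, 0.6], [-1.0, -0.5], [0.6, -1.1], [0.0, -0.4], [-0.7, 1.4], [-0.4, 0.5]]
[ 4.81523106e-01  3.46759715e-01 -1.69833298e+00  6.65683410e-04] -97.30731183154413
[[0.2, -0.2], [0.4, 0.2], [0.1, -1.3], [-0.3, -0.5], [0.0, -0.4], [-1.1, 1.3], [1.0, 0.5], [-1.0, -0.6], [0.6, -1.2], [0.0, -0.6], [-0.8, 1.3], [-0.4, 0.3]]
(100, 290) [0.6376 0.3243 0.062 ]
(508, 290) [0.635  0.2079 0.062 ]
(95, 200) [0.6638 0.3252 0.062 ]
(495, 150) [0.6759 0.2101 0.062 ]
(118, 430) [0.5971 0.3199 0.062 ]
(515, 370) [0.6118 0.2067 0.062 ]
(290, 130) [0.6831 0.2688 0.062 ]
(330, 465) [0.5894 0.259  0.035 ]
(150, 125) [0.6854 0.309  0.062 ]
(412, 85) [0.6956 0.2333 0.062 ]
[[ 0.364 -0.    -0.931]
 [ 0.931 -0.001  0.364]
 [-0.001 -1.    -0.   ]]
yel [0.48  0.086 0.098]
redL [0.444 0.489 0.098]
redmid [0.657 0.389 0.098]
red2 [0.756 0.32  0.098]
```

```bash
cat >> h.py <<'E'
def rel(target, toolx_deg, cmd=None):
    """shift (cm) and roll from current measured pose, tool down"""
    o=arm.observe(); r=R.from_rotvec(o['ee_rot']); M=r.as_matrix()
    d=r.inv().apply(np.array(target)-o['position'])*100
    a=np.degrees(np.arctan2(M[1,0],M[0,0]))
    roll=-(toolx_deg-a+180)%360-180
    print("t",round(o['clock'],2),"pos",o['position'].round(4),"xdeg",a.round(2),"F",np.round(o['force'],1),"T",np.round(o['ft_torque'],2),"w",round(o['width'],3),"-> shift",d.round(2),"roll",np.radians(roll).round(3),"tooly",M[:,1].round(3))
E
python3 - <<'E'
from h import *
rel([.4806,.3391,.14],-7.3)
rel([.4806,.3391,.066],-7.3)
E
```

```text
t 0.1 pos [0.2275 0.5816 0.226 ] xdeg 68.64 F [ 0.7 -0.1  0.8] T [-0.02  0.01 -0.01] w 1.001 -> shift [-13.36   8.63 -32.4 ] roll 1.325 tooly [-0.    -0.001 -1.   ]
t 0.1 pos [0.2275 0.5816 0.226 ] xdeg 68.64 F [ 0.7 -0.1  0.8] T [-0.02  0.01 -0.01] w 1.001 -> shift [-13.35  16.03 -32.4 ] roll 1.325 tooly [-0.    -0.001 -1.   ]
```

Request:
{"api": "send_rows", "payload": {
  "steps": [
    [1,-6,4,-15,0.5],
    [1,-13.36,8,-32.4,1.325],
    [1,-13.36,8,-32.4,1.325],
    [1,-13.36,8,-32.4,1.325],
    [1,-13.36,8,-32.4,1.325],
    [1,-13.36,8,-32.4,1.325],
    [1,-13.36,8,-32.4,1.325],
    [1,-13.36,8,-32.4,1.325],
    [1,-13.36,8,-32.4,1.325],
    [1,-13.36,8,-32.4,1.325],
    [1,-13.36,8,-32.4,1.325]
  ]
}}

```text
clock: 1.48
position: [0.4805, 0.34, 0.1469]
ee_rot: [-1.568, 0.098, -0.098]
force: [-0.3, 0.5, 0.8]
width: 1.0
```

```bash
python3 - <<'E'
from h import *
rel([.4806,.3391,.066],-7.3)
for n in ("scene","top"): cv2.imwrite(f"pics/{n}1.png",imaging.get_image(n))
print(arm.observe()['joints'].round(2))
E
```

```text
t 1.48 pos [0.4805 0.34   0.1469] xdeg -7.17 F [-0.3  0.5  0.8] T [-0.12  0.06 -0.02] w 1.0 -> shift [ 0.02  8.09 -0.09] roll 0.002 tooly [ 0.  0. -1.]
[-0.98  0.47  0.39  1.79 -0.22  0.93 -0.62]
```

View pics/scene1.png

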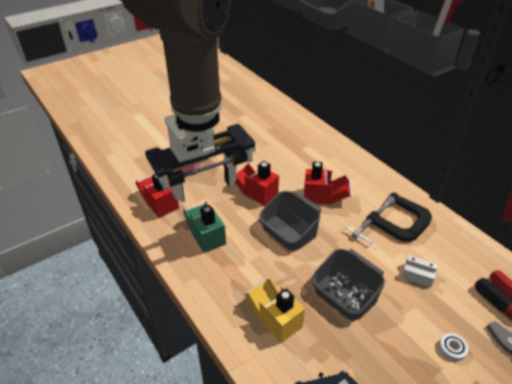

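View pics/top1.png

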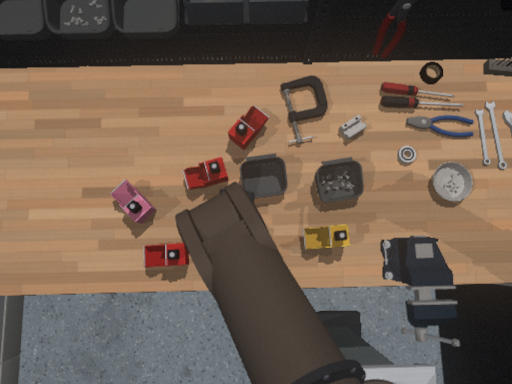

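Request:
{"api": "send_rows", "payload": {
  "steps": [
    [1,0,4,0,0],
    [1,0,7,0,0],
    [1,0,8.1,0,0],
    [1,0,8.1,0,0],
    [0.2,0,8.1,0,0],
    [0.0,0,8.1,0,0],
    [0.0,0,8.1,0,0],
    [0.0,0,8.1,0,0],
    [0.0,0,8.1,0,0],
    [0.0,0,8.1,0,0]
  ],
  "squeeze": 30
}}

```text
clock: 2.82
position: [0.4807, 0.3396, 0.0657]
ee_rot: [-1.568, 0.1, -0.1]
force: [0.6, -0.8, 0.4]
width: 0.398
```

```bash
python3 - <<'E'
from h import *
rel([.4806,.3391,.066],-7.3)
E
```

```text
t 2.83 pos [0.4807 0.3396 0.0657] xdeg -7.28 F [ 0.6 -0.8  0.4] T [-0.1   0.02 -0.01] w 0.398 -> shift [-0.01 -0.03 -0.05] roll 0.0 tooly [-0.  0. -1.]
```

Request:
{"api": "send_rows", "payload": {
  "steps": [
    [0,0,0,0,0],
    [0,0,0,0,0],
    [0,0,0,0,0],
    [0,0,0,0,0]
  ]
}}

```text
clock: 3.32
position: [0.4806, 0.3396, 0.0656]
ee_rot: [-1.569, 0.1, -0.1]
force: [-0.4, 0.0, -1.3]
width: 0.261
```

Request:
{"api": "send_rows", "payload": {
  "steps": [
    [0,0,-1,0,0],
    [0,0,-3,0,0],
    [0,0,-6,0,0],
    [0,0,-10,0,0],
    [0,0,-12,0,0],
    [0,0,-12,0,0]
  ]
}}

```text
clock: 4.08
position: [0.4816, 0.3401, 0.1876]
ee_rot: [-1.566, 0.098, -0.102]
force: [0.2, -0.3, -4.1]
width: 0.264
```

```bash
python3 - <<'E'
from h import *
rel([.637,.226,.21],6)
s=imaging.get_image("scene"); cv2.imwrite("pics/scene2.png",s)
cv2.imwrite("pics/s2c.png",cv2.resize(s[60:260,120:370],None,fx=3,fy=3,interpolation=cv2.INTER_CUBIC))
E
```

```text
t 4.08 pos [0.4816 0.3401 0.1876] xdeg -7.29 F [ 0.2 -0.3 -4.1] T [-0.11  0.03  0.08] w 0.264 -> shift [16.87 -2.22 -9.34] roll -0.232 tooly [ 0.003  0.002 -1.   ]
```

View pics/s2c.png

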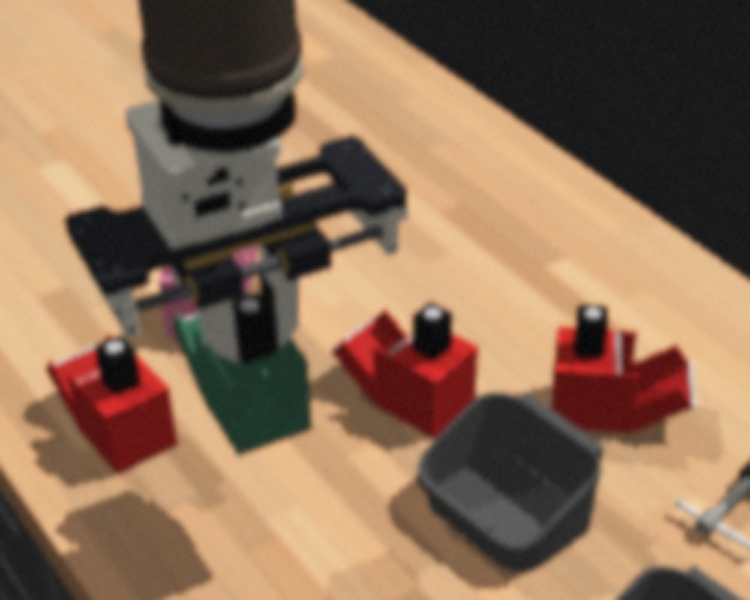

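```bash
cat >> h.py <<'E'
from scipy.optimize import least_squares
def tinR(M,th):
    # tool x = tin y, tin x = y x z(up); tilt th toward lip about tin y
    y=M[:,0]; z=-M[:,1]; x=np.cross(y,z); B=np.stack([x,y,z],1)
    return B@R.from_euler('y',-th).as_matrix()
def tinpts(o,th,L,dz=0,dx=0):
    M=R.from_rotvec(o['ee_rot']).as_matrix()
    piv=np.array(o['position'])-M[:,1]*0.019
    Q=tinR(M,th); return piv+(np.atleast_2d(L)/1e3-[.008+dx,0,.085+dz])@Q.T
def tilt(o,clicks,n="scene"):
    L=np.array([c[1] for c in clicks],float); uv=np.array([c[0] for c in clicks])
    f=lambda p:(proj(n,tinpts(o,p[0],L,p[1],p[2]))-uv).ravel()
    def g(p): return np.r_[f(p),p[1]/.0015,p[2]/.0015]
    s=least_squares(g,[0.1,0,0]); print("tilt",np.degrees(s.x[0]).round(1),"dz,dx mm",(s.x[1:]*1e3).round(1),"res",f(s.x).round(1))
def overlay(o,th,img,n="scene"):
    V=[(33,-27,0),(33,27,0),(33,27,62),(33,-27,62),(-30,-27,0),(-30,27,0),(-76,27,32),(-76,-27,32),(-14,27,62),(-14,-27,62)]
    p=proj(n,tinpts(o,th,V))
    for a,b in [(0,1),(1,2),(2,3),(3,0),(0,4),(1,5),(4,5),(5,6),(4,7),(6,7),(2,8),(3,9),(8,9)]:
        cv2.line(img,tuple((p[a]*8).round().astype(int)),tuple((p[b]*8).round().astype(int)),(255,255,255),1,cv2.LINE_AA,3)
    return img
E
python3 - <<'E'
from h import *
o=arm.observe(); S=lambda x,y:(120+(x+.5)/3-.5,60+(y+.5)/3-.5)
tilt(o,[(S(238,452),(33,-27,0)),(S(308,430),(33,27,0)),(S(303,343),(33,27,62))])
s=cv2.imread('pics/scene2.png'); s=overlay(o,0.0,s)
cv2.imwrite("pics/s2o.png",cv2.resize(s[130:240,160:270],None,fx=5,fy=5,interpolation=cv2.INTER_CUBIC))
E
```

```text
tilt 2.7 dz,dx mm [-3.5  2.9] res [-0.7  0.9  1.2 -0.8  0.6  3.6]
```

View pics/s2o.png

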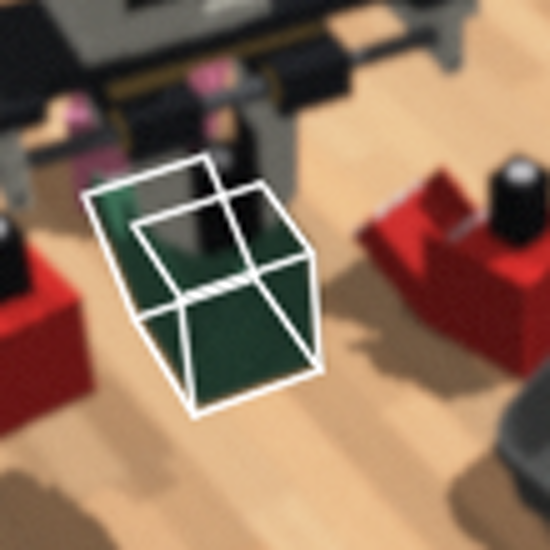

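```bash
python3 - <<'E'
from h import *
def B(x,y): return (230+(x+.5)/9-.5,145+(y+.5)/9-.5)
for (cx,cy,yaw) in [(.637,.266,5.5)]:
  for n,f,(x0,x1,y0,y1) in (("top","top0",(225,300,140,210)),("scene","scene0",(250,330,185,255))):
    im=cv2.imread(f'pics/{f}.png')
    im=cv2.resize(im[y0:y1,x0:x1],None,fx=8,fy=8,interpolation=cv2.INTER_CUBIC)
    r=R.from_euler('z',yaw,degrees=True)
    for xs,ys,zs,c in [((-45,42),(-56,56),62,(0,255,255)),((-43,40),(-53,53),62,(0,255,0)),((-43,40),(-53,53),2,(255,255,0))]:
        P=np.array([(xs[0],ys[0],zs),(xs[1],ys[0],zs),(xs[1],ys[1],zs),(xs[0],ys[1],zs)])/1e3
        p=(proj(n,r.apply(P)+[cx,cy,0])-[x0,y0]+.5)*8
        cv2.polylines(im,[p.round().astype(int)],True,c,1,cv2.LINE_AA)
    cv2.imwrite(f"pics/bin_{n}.png",im)
E
```

```text
(no output)
```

View pics/bin_top.png

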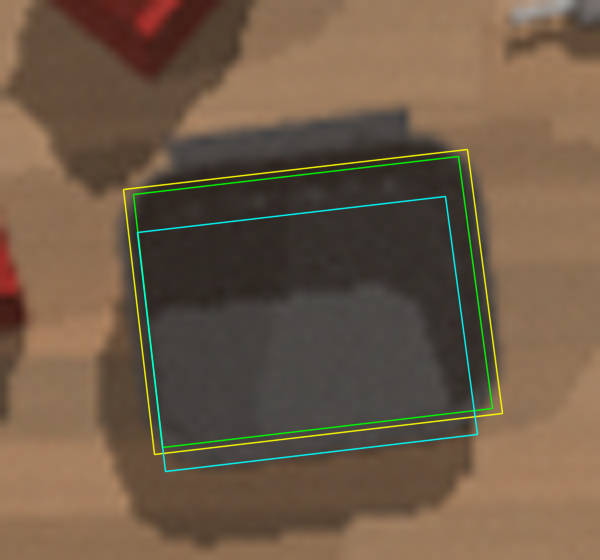

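View pics/bin_scene.png

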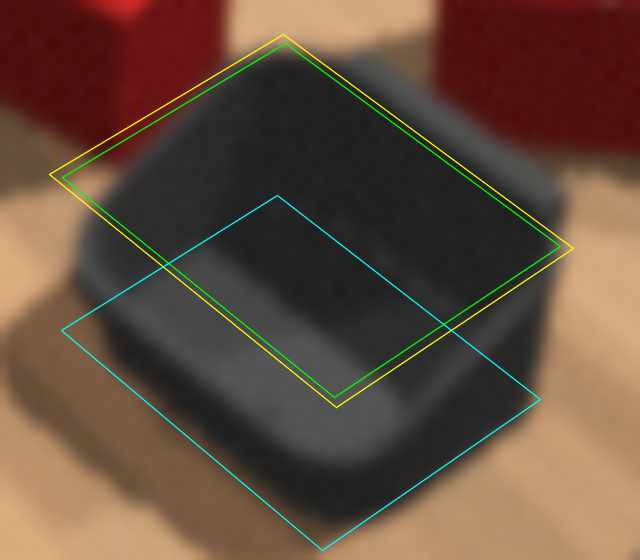

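```bash
python3 - <<'E'
import cv2
s=cv2.imread('pics/scene0.png')
cv2.imwrite('pics/sb.png',cv2.resize(cv2.convertScaleAbs(s[185:325,250:390],alpha=2,beta=10),None,fx=4.2,fy=4.2,interpolation=cv2.INTER_CUBIC))
E
```

```text
(no output)
```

View pics/sb.png

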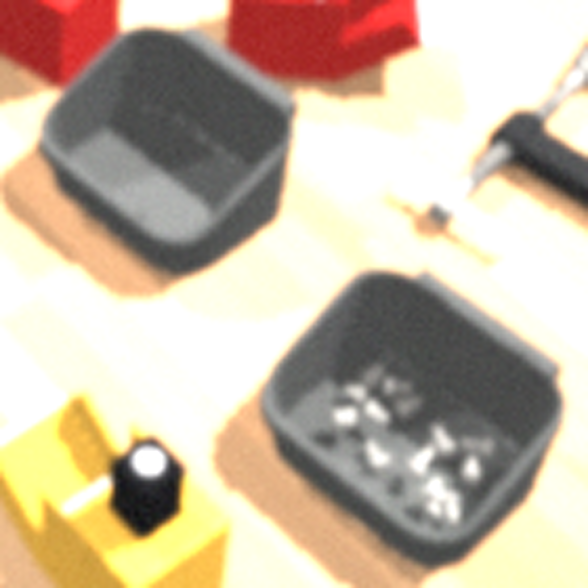

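```bash
python3 - <<'E'
from h import *
rel([.473,.249,.13],-84)
E
```

```text
t 4.12 pos [0.4808 0.3397 0.1862] xdeg -7.28 F [-0.7 -0.2 -3.2] T [-0.04  0.06 -0.04] w 0.257 -> shift [ 0.37  5.61 -9.1 ] roll 1.339 tooly [ 0.001  0.001 -1.   ]
```

Request:
{"api": "send_rows", "payload": {
  "steps": [
    [0,0,0,-1,0.12],
    [0,0,0.5,-2,0.25],
    [0,0,1,-3,0.38],
    [0,0,1.5,-4,0.51],
    [0,0.1,2,-5,0.64],
    [0,0.1,2.5,-6,0.77],
    [0,0.2,3,-7,0.9],
    [0,0.3,3.5,-8,1.03],
    [0,0.4,4,-8.6,1.15],
    [0,0.4,4.5,-9,1.25],
    [0,0.4,5,-9.1,1.31],
    [0,0.4,5.6,-9.1,1.34],
    [0,0.4,5.6,-9.1,1.34]
  ]
}}

```text
clock: 5.75
position: [0.4724, 0.2486, 0.1287]
ee_rot: [-1.259, 1.132, -1.132]
force: [-0.6, 0.4, -1.8]
width: 0.261
```

```bash
python3 - <<'E'
from h import *
rel([.473,.249,.076],-84)
s=imaging.get_image("scene"); cv2.imwrite("pics/scene3.png",s)
cv2.imwrite("pics/s3c.png",cv2.resize(s[110:310,140:390],None,fx=3,fy=3,interpolation=cv2.INTER_CUBIC))
E
```

```text
t 5.75 pos [0.4724 0.2486 0.1287] xdeg -84.02 F [-0.6  0.4 -1.8] T [-0.06  0.16  0.03] w 0.261 -> shift [-0.04  5.27  0.07] roll -0.0 tooly [-0.001 -0.001 -1.   ]
```

View pics/s3c.png

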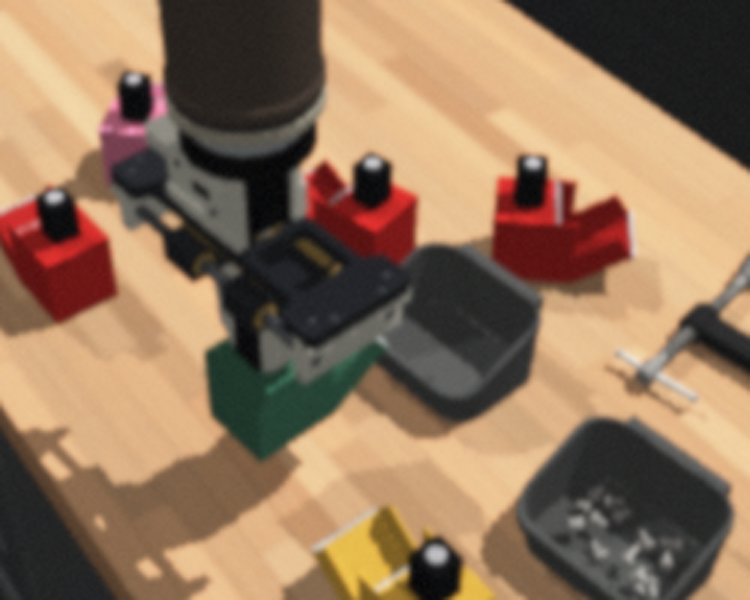

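Request:
{"api": "send_rows", "payload": {
  "steps": [
    [0,0,2,0,0],
    [0,0,4,0,0],
    [0,0,5.2,0,0],
    [0,0,5.2,0,0]
  ],
  "squeeze": 30
}}

```text
clock: 6.3
position: [0.4728, 0.2486, 0.0772]
ee_rot: [-1.258, 1.133, -1.132]
force: [0.1, 0.2, -3.1]
width: 0.255
```

Request:
{"api": "send_rows", "payload": {
  "steps": [
    [0,0,0,0,0],
    [0,0,0,0,0],
    [0,0,0,0,0]
  ],
  "squeeze": 6
}}

```text
clock: 6.68
position: [0.4734, 0.2491, 0.0782]
ee_rot: [-1.256, 1.132, -1.132]
force: [-0.7, -0.2, -2.8]
width: 0.263
```

```bash
python3 - <<'E'
from h import *
rel([.473,.249,.076],-84)
s=imaging.get_image("scene"); cv2.imwrite("pics/scene4.png",s)
s=overlay(arm.observe(),0,s)
cv2.imwrite("pics/s4c.png",cv2.resize(s[180:300,180:300],None,fx=5,fy=5,interpolation=cv2.INTER_CUBIC))
E
```

```text
t 6.67 pos [0.4734 0.2491 0.0782] xdeg -84.05 F [-0.7 -0.2 -2.8] T [-0.07  0.19 -0.  ] w 0.263 -> shift [ 0.    0.22 -0.04] roll -0.001 tooly [ 0.001  0.001 -1.   ]
```

View pics/s4c.png

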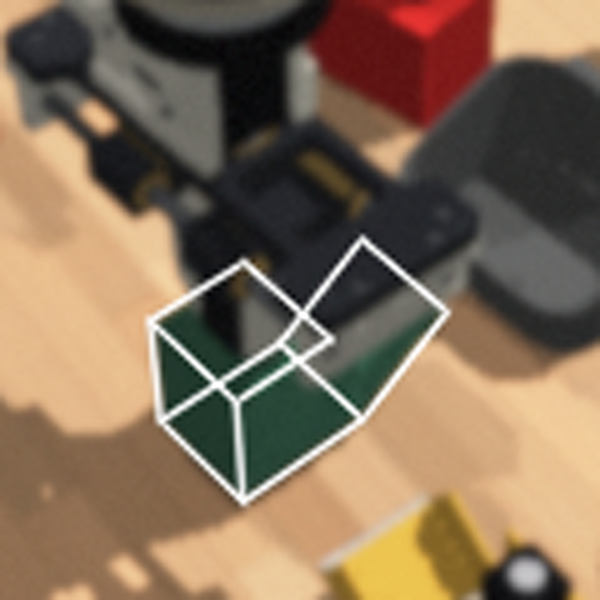

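Request:
{"api": "send_rows", "payload": {
  "steps": [
    [0,0,0,0,0],
    [0,0,0,0,0],
    [0,0,0,0,0]
  ],
  "squeeze": 3.5
}}

```text
clock: 7.1
position: [0.4732, 0.2489, 0.0777]
ee_rot: [-1.256, 1.132, -1.132]
force: [0.1, 0.2, -3.5]
width: 0.264
```

```bash
cat > look.py <<'E'
from h import *
import sys
n=sys.argv[1]; th=np.radians(float(sys.argv[2]))
rel([.473,.249,.076],-84)
s=imaging.get_image("scene"); cv2.imwrite(f"pics/scene{n}.png",s)
o=arm.observe(); s=overlay(o,th,s)
c=proj("scene",o['position'])[0].round().astype(int); x0=c[0]-55;y0=c[1]-50
cv2.imwrite(f"pics/s{n}c.png",cv2.resize(s[y0:y0+120,x0:x0+130],None,fx=5,fy=5,interpolation=cv2.INTER_CUBIC)); print(x0,y0)
E
python3 look.py 5 0
```

```text
t 7.1 pos [0.4732 0.2489 0.0777] xdeg -84.05 F [ 0.1  0.2 -3.5] T [-0.01  0.2  -0.02] w 0.264 -> shift [-0.02  0.17 -0.01] roll -0.001 tooly [-0. -0. -1.]
173 194
```

View pics/s5c.png

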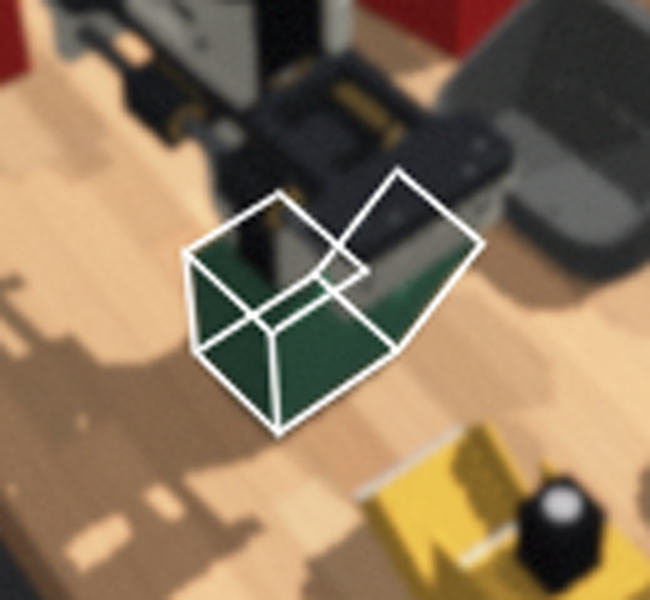

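Request:
{"api": "send_rows", "payload": {
  "steps": [
    [0,0,0.6,0,0],
    [0,0,1.2,0,0],
    [0,0,1.2,0.3,0],
    [0,0,1.1,0.7,0],
    [0,0,1.0,1.1,0],
    [0,0,0.9,1.5,0],
    [0,0,0.8,1.9,0],
    [0,0,0.7,2.3,0]
  ],
  "squeeze": 3.2
}}

```text
clock: 8.15
position: [0.4965, 0.2513, 0.0708]
ee_rot: [-1.256, 1.132, -1.133]
force: [-0.8, -0.3, -1.9]
width: 0.259
```

```bash
python3 look.py 6 0
```

```text
t 8.15 pos [0.4965 0.2513 0.0708] xdeg -84.06 F [-0.8 -0.3 -1.9] T [-0.04  0.32 -0.02] w 0.259 -> shift [-0.01 -0.52 -2.36] roll -0.001 tooly [ 0.  0. -1.]
183 190
```

View pics/s6c.png

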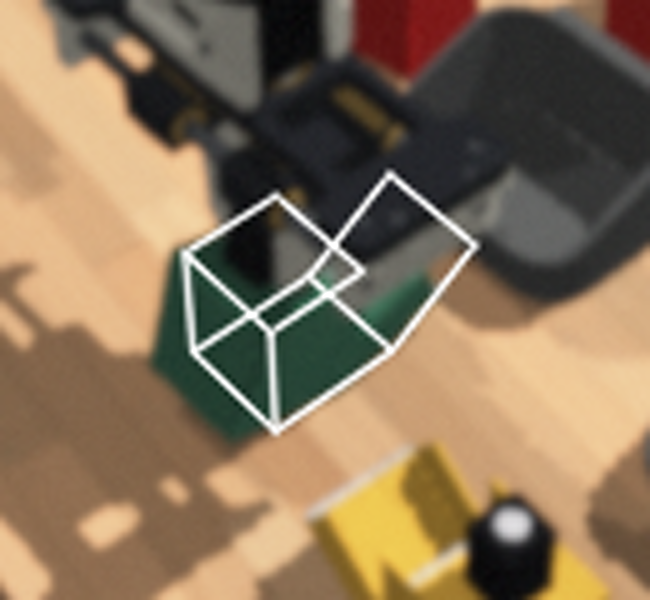

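```bash
python3 - <<'E'
from h import *
o=arm.observe(); S=lambda x,y:(183+(x+.5)/5-.5,190+(y+.5)/5-.5)
tilt(o,[(S(153,362),(33,27,0)),(S(232,443),(33,-27,0)),(S(180,250),(33,27,62))])
s=overlay(o,np.radians(14),cv2.imread('pics/scene6.png'))
cv2.imwrite("pics/s6d.png",cv2.resize(s[190:310,183:313],None,fx=5,fy=5,interpolation=cv2.INTER_CUBIC))
E
```

```text
tilt 17.9 dz,dx mm [-6.8 -4.3] res [ 13.5  14.9 -18.9 -17.5  14.6  12.8]
```

View pics/s6d.png

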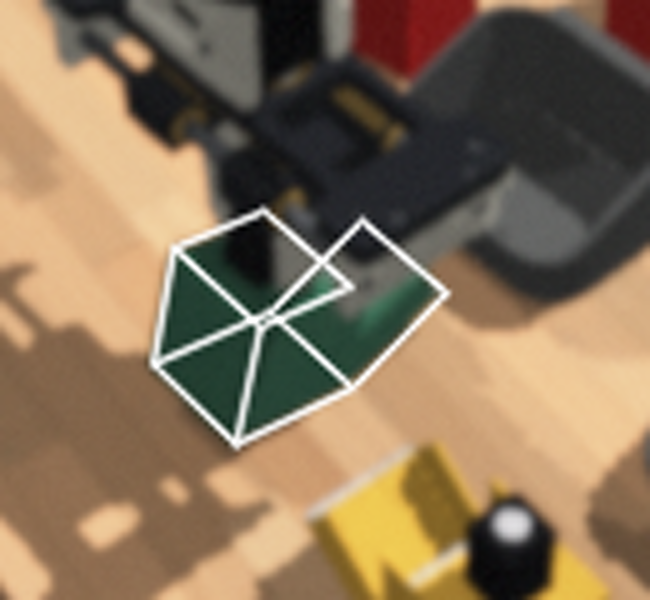

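Request:
{"api": "send_rows", "payload": {
  "steps": [
    [0,0,0,0.2,0],
    [0,0,0,0.2,0]
  ]
}}

```text
clock: 8.45
position: [0.4984, 0.2514, 0.0709]
ee_rot: [-1.256, 1.132, -1.133]
force: [0.4, 0.1, 0.2]
width: 0.259
```

Request:
{"api": "send_rows", "payload": {
  "steps": [
    [0,0,0,0,0],
    [0,0,0,0,0],
    [0,0,-1,0,0],
    [0,0,-2,0,0],
    [0,0,-3,0,0],
    [0,0,-3,0,0],
    [0,0,-3,0,0],
    [0,0,-3,0,0],
    [0,0,-3,0,0],
    [0,0,-3,0,0],
    [0,0,-3,0,0],
    [0,0,-3,0,0],
    [0,0,-3,0,0],
    [0,0,-3,0,0],
    [0,0,-3,0,0],
    [0,0,-3,0,0]
  ],
  "squeeze": 30
}}

```text
clock: 10.45
position: [0.498, 0.2515, 0.1008]
ee_rot: [-1.256, 1.132, -1.132]
force: [-0.5, -0.1, -2.7]
width: 0.256
```

```bash
python3 look.py 7 15
```

```text
t 10.45 pos [0.498  0.2515 0.1008] xdeg -84.06 F [-0.5 -0.1 -2.7] T [-0.05  0.14 -0.03] w 0.256 -> shift [-0.02  2.48 -2.52] roll -0.001 tooly [ 0.  0. -1.]
183 180
```

View pics/s7c.png

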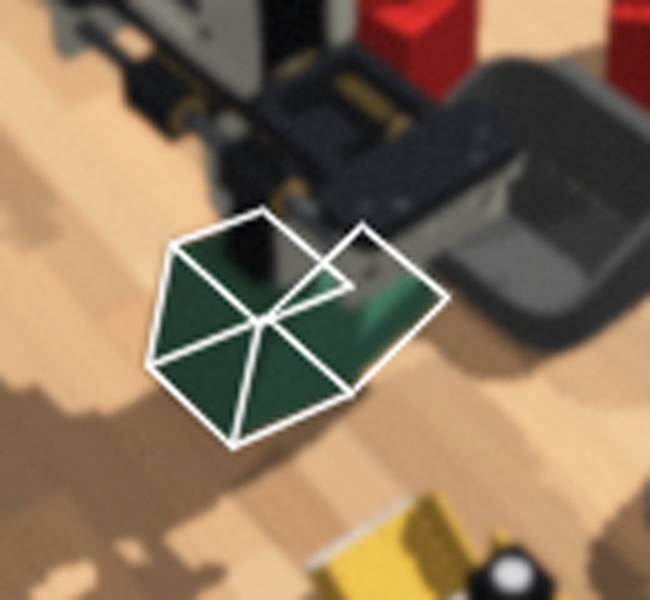

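Request:
{"api": "send_rows", "payload": {
  "steps": [
    [0,0,1.5,0,0],
    [0,0,2.7,0,0],
    [0,0,3.05,0,0],
    [0,0,3.05,0,0]
  ]
}}

```text
clock: 11.0
position: [0.4982, 0.2512, 0.0706]
ee_rot: [-1.256, 1.133, -1.132]
force: [-3.1, -1.8, 13.3]
width: 0.26
```

Request:
{"api": "send_rows", "payload": {
  "steps": [
    [0,0,0,0,0],
    [0,0,0,0.3,0],
    [0,0,0,0.6,0],
    [0,0,0,0.9,0],
    [0,0,0,1.2,0],
    [0,0,-0.05,1.4,0],
    [0,0,-0.05,1.5,0],
    [0,0,-0.05,1.5,0]
  ],
  "squeeze": 4
}}

```text
clock: 12.0
position: [0.5134, 0.2529, 0.0708]
ee_rot: [-1.256, 1.133, -1.133]
force: [-1.3, -0.9, 6.1]
width: 0.257
```

```bash
python3 look.py 8 24
```

```text
t 12.0 pos [0.5134 0.2529 0.0708] xdeg -84.07 F [-1.3 -0.9  6.1] T [-0.23  0.49  0.04] w 0.257 -> shift [-0.03 -0.52 -4.06] roll -0.001 tooly [ 0.  0. -1.]
189 186
```

View pics/s8c.png

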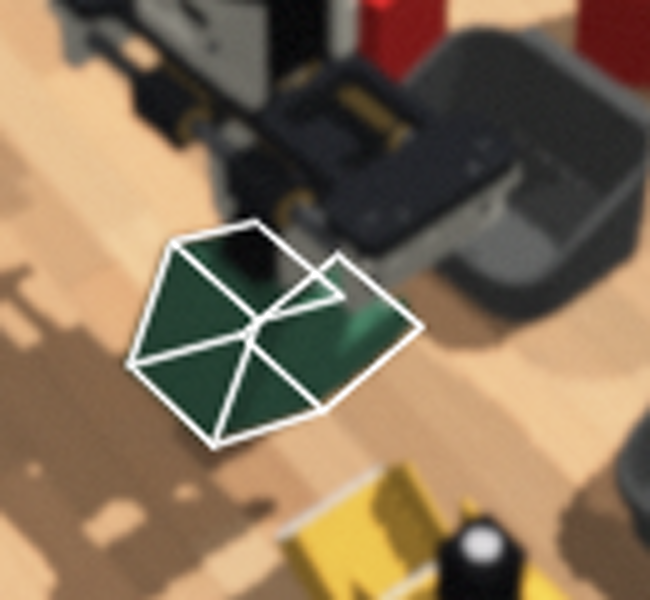

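```bash
python3 - <<'E'
from h import *
r=R.from_euler('z',6,degrees=True)
for n,f,(x0,x1,y0,y1) in (("top","top0",(225,300,140,210)),("scene","scene8",(240,335,175,260))):
    im=cv2.imread(f'pics/{f}.png')
    im=cv2.convertScaleAbs(cv2.resize(im[y0:y1,x0:x1],None,fx=8,fy=8,interpolation=cv2.INTER_CUBIC),alpha=1.8)
    for X,c in ((-44,(0,255,255)),(-47,(0,255,0)),(-50,(255,255,0))):
        P=np.array([(X,y,35) for y in (-40,0,40)])/1e3
        p=(proj(n,r.apply(P)+[.637,.266,0])-[x0,y0]+.5)*8
        cv2.polylines(im,[p.round().astype(int)],False,c,1,cv2.LINE_AA)
        for q in p: cv2.circle(im,tuple(q.round().astype(int)),3,c,1)
    cv2.imwrite(f"pics/fr_{n}.png",im)
E
```

```text
(no output)
```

View pics/fr_top.png

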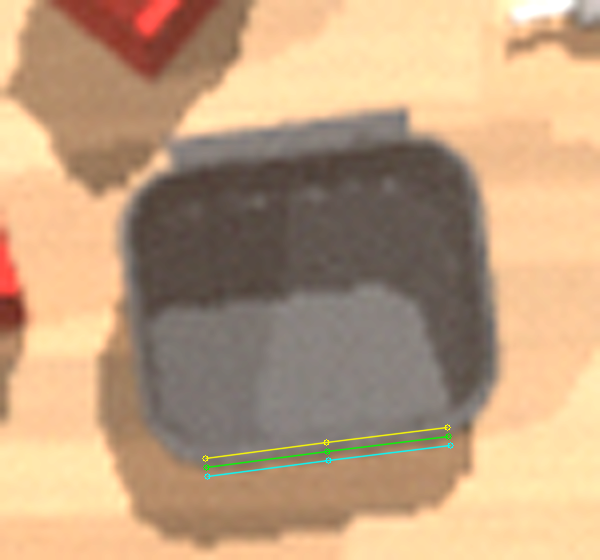

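View pics/fr_scene.png

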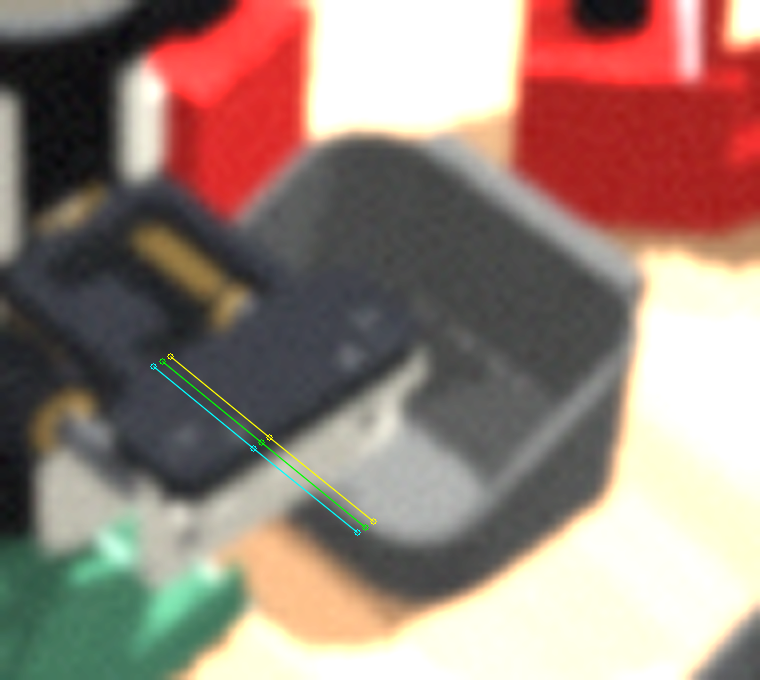

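Request:
{"api": "send_rows", "payload": {
  "steps": [
    [0,0,0,0,0],
    [0,0,-1,0,0],
    [0,0,-3,0,0],
    [0,0,-5.5,0,0],
    [0,0,-5.5,2,0],
    [0,0,-5.5,4,0],
    [0,0,-5.5,6,0],
    [0,0,-5.5,7.4,0],
    [0,0,-5.5,7.8,0],
    [0,0,-5.5,7.8,0]
  ],
  "squeeze": 30
}}

```text
clock: 13.3
position: [0.5902, 0.2609, 0.1255]
ee_rot: [-1.257, 1.133, -1.132]
force: [-0.3, -0.0, -2.7]
width: 0.259
```

```bash
cat >> look.py <<'E'
rel([.591,.261,.1086],-84)
E
python3 look.py 9 24
```

```text
t 13.3 pos [0.5902 0.2609 0.1255] xdeg -84.06 F [-0.3 -0.  -2.7] T [-0.03  0.15  0.01] w 0.259 -> shift [ -0.02   4.96 -11.77] roll -0.001 tooly [-0.001 -0.    -1.   ]
218 149
t 13.35 pos [0.5899 0.261  0.1256] xdeg -84.06 F [-0.1  0.6 -2.9] T [0.03 0.11 0.04] w 0.258 -> shift [0.01 1.69 0.11] roll -0.001 tooly [-0.001 -0.    -1.   ]
```

View pics/s9c.png

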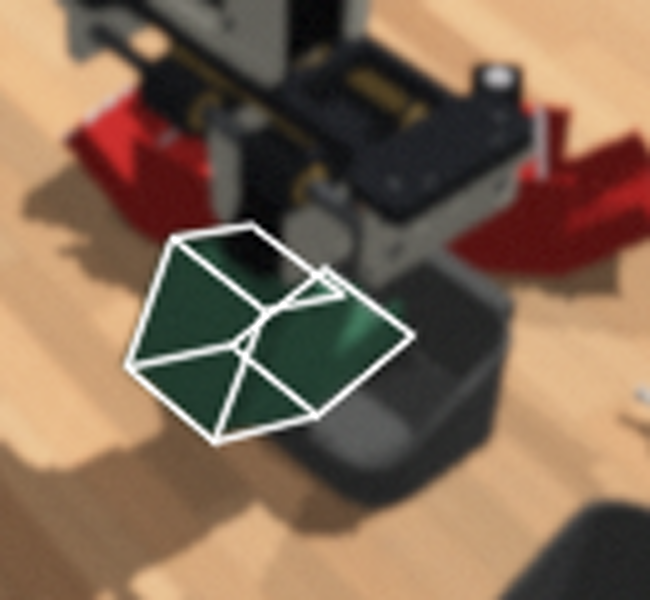

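Request:
{"api": "send_rows", "payload": {
  "steps": [
    [0,0,0.8,0.1,0],
    [0,0,1.4,0.1,0],
    [0,0,1.7,0.1,0],
    [0,0,1.7,0.1,0]
  ]
}}

```text
clock: 13.85
position: [0.5913, 0.2611, 0.1084]
ee_rot: [-1.257, 1.133, -1.132]
force: [-0.1, -0.1, -3.2]
width: 0.256
```

```bash
python3 look.py 10 24
```

```text
t 13.85 pos [0.5913 0.2611 0.1084] xdeg -84.06 F [-0.1 -0.1 -3.2] T [-0.06  0.1  -0.05] w 0.256 -> shift [ -0.02   3.24 -11.89] roll -0.001 tooly [-0.001 -0.    -1.   ]
218 155
t 13.9 pos [0.5915 0.2611 0.1086] xdeg -84.06 F [-0.6 -0.3 -2.3] T [-0.03  0.13  0.05] w 0.26 -> shift [ 0.01  0.   -0.05] roll -0.001 tooly [-0. -0. -1.]
```

View pics/s10c.png

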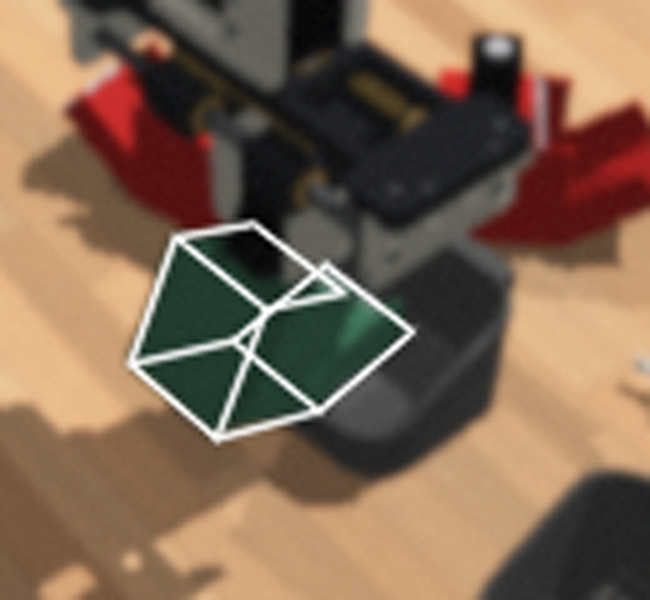

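Request:
{"api": "send_rows", "payload": {
  "steps": [
    [0,0,0.2,0,0],
    [0,0,0.3,0,0],
    [0,0,0.3,0,0]
  ]
}}

```text
clock: 14.28
position: [0.5915, 0.2612, 0.1057]
ee_rot: [-1.257, 1.133, -1.132]
force: [0.2, -0.8, -3.4]
width: 0.258
```

Request:
{"api": "send_rows", "payload": {
  "steps": [
    [0,0,0.15,0,0],
    [0,0,0.3,0,0],
    [0,0,0.3,0,0]
  ]
}}

```text
clock: 14.65
position: [0.5919, 0.2612, 0.1043]
ee_rot: [-1.255, 1.132, -1.132]
force: [-5.2, -0.2, 11.8]
width: 0.259
```

Request:
{"api": "send_rows", "payload": {
  "steps": [
    [0,0,0,0,0],
    [0,0,0,0.2,0],
    [0,0,0,0.4,0],
    [0,0,0,0.6,0],
    [0,0,0,0.8,0],
    [0,0,0,0.8,0]
  ],
  "squeeze": 4
}}

```text
clock: 15.4
position: [0.6006, 0.2621, 0.1041]
ee_rot: [-1.254, 1.131, -1.133]
force: [-0.7, -0.0, 7.4]
width: 0.259
```

```bash
python3 look.py 11 29
```

```text
t 15.4 pos [0.6006 0.2621 0.1041] xdeg -84.07 F [-0.7 -0.   7.4] T [-0.16  0.43 -0.04] w 0.259 -> shift [-1.000e-02  2.780e+00 -1.284e+01] roll -0.001 tooly [ 0.002  0.001 -1.   ]
222 154
t 15.45 pos [0.6006 0.2621 0.1041] xdeg -84.07 F [-1.  -0.2  6.1] T [-0.16  0.42 -0.  ] w 0.261 -> shift [ 0.01 -0.45 -0.97] roll -0.001 tooly [ 0.002  0.001 -1.   ]
```

View pics/s11c.png

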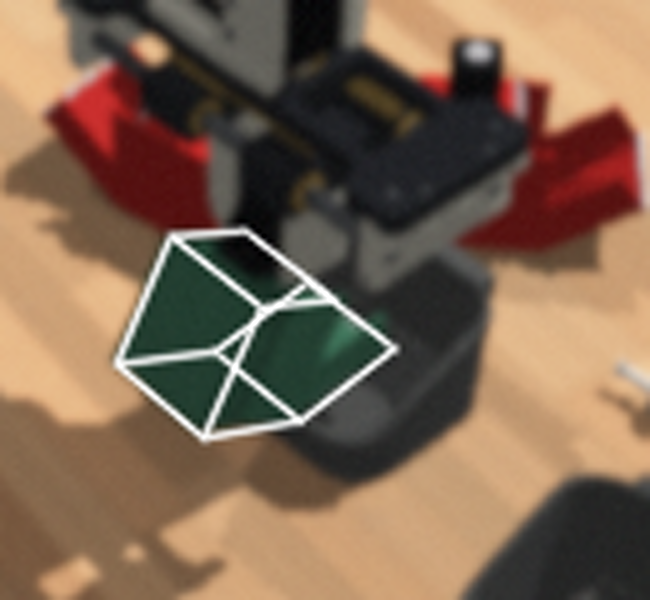

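Request:
{"api": "send_rows", "payload": {
  "steps": [
    [0,0,0.0,0.25,0],
    [0,0,0.05,0.5,0],
    [0,0,0.1,0.75,0],
    [0,0,0.15,1.0,0],
    [0,0,0.2,1.25,0],
    [0,0,0.25,1.5,0],
    [0,0,0.3,1.75,0],
    [0,0,0.4,2.0,0],
    [0,0,0.4,2.0,0]
  ]
}}

```text
clock: 16.58
position: [0.621, 0.2642, 0.0999]
ee_rot: [-1.254, 1.131, -1.133]
force: [1.8, 0.5, 5.2]
width: 0.257
```

```bash
python3 look.py 12 42
```

```text
t 16.57 pos [0.621  0.2642 0.0999] xdeg -84.06 F [1.8 0.5 5.2] T [-0.06 -0.17 -0.05] w 0.257 -> shift [-1.000e-02  2.340e+00 -1.488e+01] roll -0.001 tooly [ 0.003  0.001 -1.   ]
229 151
t 16.62 pos [0.6209 0.2643 0.0999] xdeg -84.06 F [1.7 1.  3.8] T [ 0.04 -0.17 -0.03] w 0.26 -> shift [ 0.02 -0.88 -3.01] roll -0.001 tooly [ 0.003  0.001 -1.   ]
```

View pics/s12c.png

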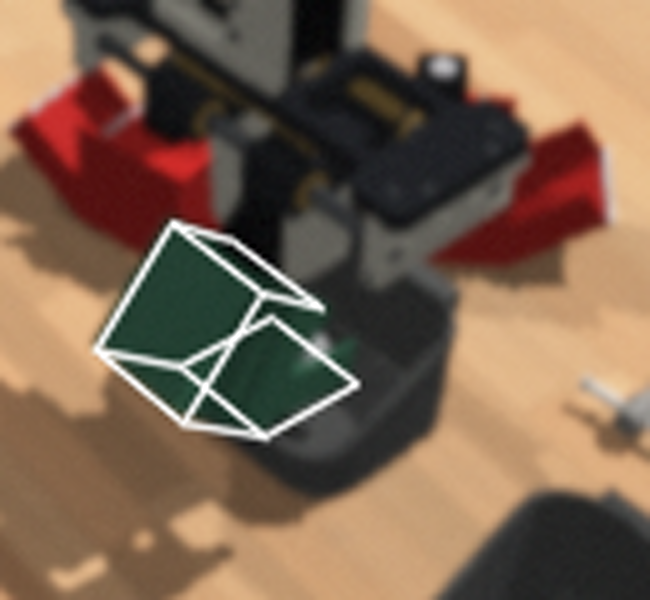

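Request:
{"api": "send_rows", "payload": {
  "steps": [
    [0,0,0.1,0.3,0],
    [0,0,0.2,0.6,0],
    [0,0,0.3,0.9,0],
    [0,0,0.4,1.2,0],
    [0,0,0.55,1.5,0],
    [0,0,0.7,1.8,0],
    [0,0,0.7,1.8,0],
    [0,0,0.7,1.8,0]
  ]
}}

```text
clock: 17.62
position: [0.6373, 0.266, 0.0916]
ee_rot: [-1.256, 1.132, -1.132]
force: [2.6, 0.3, 4.1]
width: 0.262
```

```bash
python3 look.py 13 52
```

```text
t 17.62 pos [0.6373 0.266  0.0916] xdeg -84.06 F [2.6 0.3 4.1] T [ 0.07 -0.33  0.05] w 0.262 -> shift [-1.000e-02  1.560e+00 -1.651e+01] roll -0.001 tooly [ 0. -0. -1.]
234 150
t 17.68 pos [0.6372 0.2659 0.0917] xdeg -84.06 F [1.8 0.7 2.8] T [ 0.04 -0.31  0.04] w 0.259 -> shift [ 0.01 -1.69 -4.65] roll -0.001 tooly [-0. -0. -1.]
```

View pics/s13c.png

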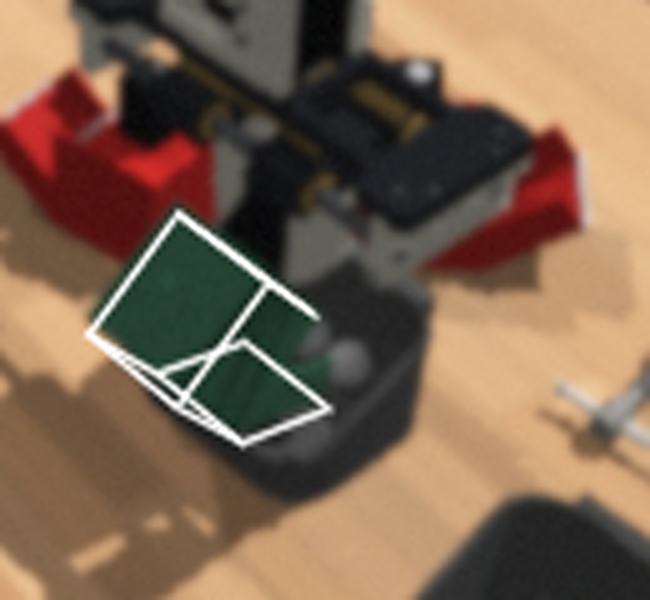

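Request:
{"api": "send_rows", "payload": {
  "steps": [
    [0,0,0,0,0],
    [0,0,0,0,0],
    [0,0,-0.7,0,0],
    [0,0,-1.5,0,0],
    [0,0,-1.5,0,0],
    [0,0,-1.5,0,0],
    [0,0,-1.5,0,0],
    [0,0,-1.5,0,0]
  ],
  "squeeze": 30
}}

```text
clock: 18.68
position: [0.6371, 0.2659, 0.1065]
ee_rot: [-1.257, 1.133, -1.132]
force: [-0.0, -0.2, -2.2]
width: 0.255
```

```bash
python3 look.py 14 50; python3 - <<'E'
import cv2
s=cv2.imread('pics/scene14.png'); cv2.imwrite('pics/s14b.png',cv2.resize(cv2.convertScaleAbs(s[170:270,240:340],alpha=1.7),None,fx=6,fy=6,interpolation=cv2.INTER_CUBIC))
E
```

```text
t 18.68 pos [0.6371 0.2659 0.1065] xdeg -84.06 F [-0.  -0.2 -2.2] T [-0.06  0.13  0.03] w 0.255 -> shift [ -0.02   3.06 -16.5 ] roll -0.001 tooly [-0. -0. -1.]
235 145
t 18.73 pos [0.6372 0.2659 0.1066] xdeg -84.06 F [-0.1  0.1 -1.7] T [-0.02  0.06 -0.01] w 0.259 -> shift [ 0.01 -0.2  -4.64] roll -0.001 tooly [-0. -0. -1.]
```

View pics/s14b.png

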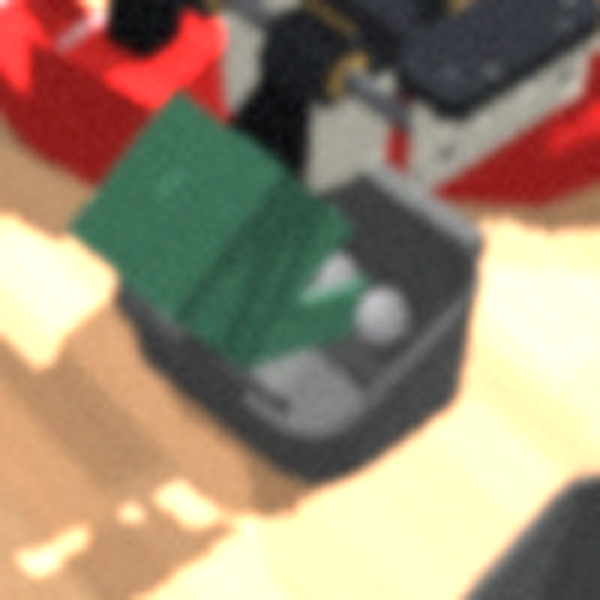

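View pics/s14c.png

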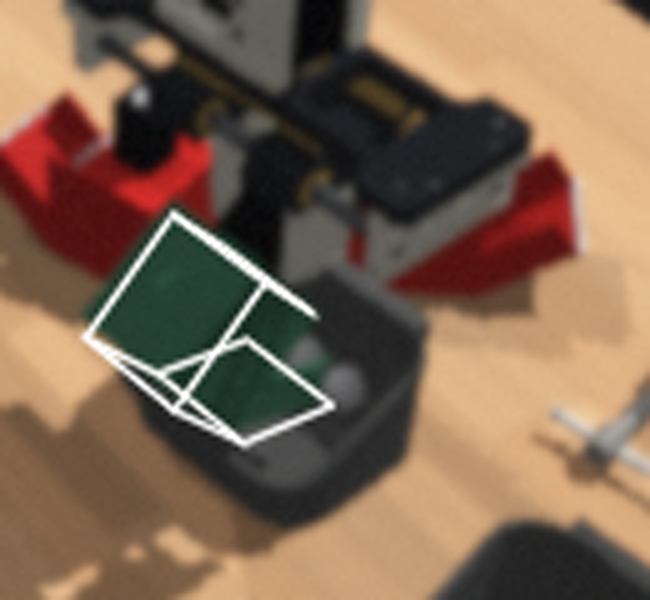

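Request:
{"api": "send_rows", "payload": {
  "steps": [
    [0,0,-1.5,0,0],
    [0,0,-3,0,0],
    [0,0,-5,0,0],
    [0,0,-5,0,0],
    [0,0,-5,0,0],
    [0,0,-5,0,0]
  ]
}}

```text
clock: 19.48
position: [0.6368, 0.2659, 0.156]
ee_rot: [-1.258, 1.133, -1.132]
force: [-0.4, -0.0, -2.5]
width: 0.258
```

```bash
python3 look.py 15 50; python3 - <<'E'
import cv2
s=cv2.imread('pics/scene15.png'); cv2.imwrite('pics/s15b.png',cv2.resize(cv2.convertScaleAbs(s[150:270,230:350],alpha=1.7),None,fx=5,fy=5,interpolation=cv2.INTER_CUBIC))
E
```

```text
t 19.48 pos [0.6368 0.2659 0.156 ] xdeg -84.06 F [-0.4 -0.  -2.5] T [-0.03  0.1   0.03] w 0.258 -> shift [ -0.02   8.02 -16.45] roll -0.001 tooly [-0.001 -0.    -1.   ]
236 127
t 19.52 pos [0.6368 0.2658 0.156 ] xdeg -84.06 F [ 0.5 -0.1 -3.2] T [-0.04  0.12 -0.05] w 0.262 -> shift [ 0.01  4.74 -4.6 ] roll -0.001 tooly [-0.001 -0.001 -1.   ]
```

View pics/s15b.png

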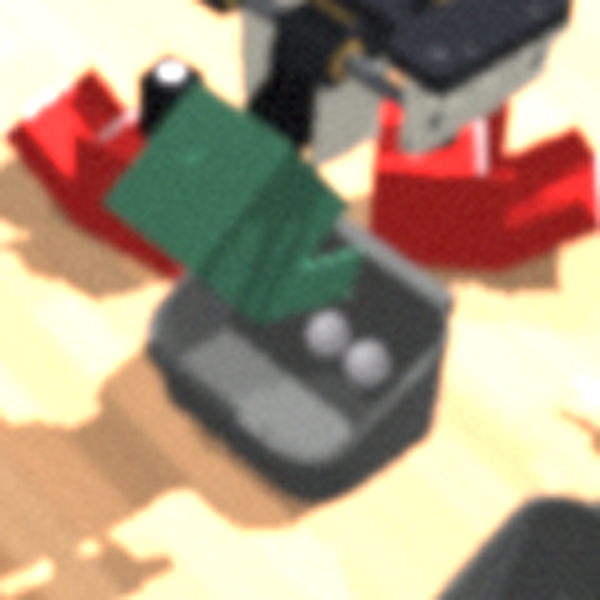

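Request:
{"api": "send_rows", "payload": {
  "steps": [
    [0,0,0,-3,0],
    [0,0,0,-7,0],
    [0,0,0,-11,0],
    [0,0,0,-14,0],
    [0,0,2,-16,0],
    [0,0,4,-16.5,0],
    [0,0,6,-16.5,0],
    [0,0,7,-16.5,0],
    [0,0,7.4,-16.5,0],
    [0,0,7.4,-16.5,0]
  ]
}}

```text
clock: 20.78
position: [0.4735, 0.2488, 0.0829]
ee_rot: [-1.256, 1.133, -1.133]
force: [-0.2, -0.2, -1.6]
width: 0.261
```

```bash
python3 look.py 16 50
```

```text
t 20.77 pos [0.4735 0.2488 0.0829] xdeg -84.07 F [-0.2 -0.2 -1.6] T [-0.08  0.12 -0.03] w 0.261 -> shift [-0.03  0.69 -0.04] roll -0.001 tooly [ 0. -0. -1.]
173 192
t 20.82 pos [0.4736 0.2488 0.0831] xdeg -84.07 F [ 0.3 -0.3 -1.8] T [-0.03  0.1   0.05] w 0.262 -> shift [ 0.   -2.54 11.8 ] roll -0.001 tooly [ 0.001  0.    -1.   ]
```

View pics/s16c.png

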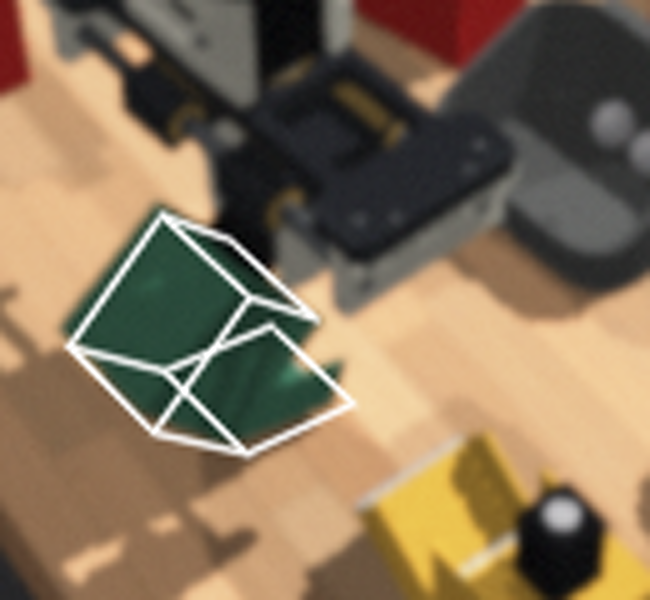

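Request:
{"api": "send_rows", "payload": {
  "steps": [
    [0,0,0.5,0,0],
    [0,0,0.8,0,0],
    [0,0,1.0,-0.5,0],
    [0,0,1.2,-1.0,0],
    [0,0,1.4,-1.6,0],
    [0,0,1.5,-2.2,0],
    [0,0,1.6,-2.6,0]
  ],
  "squeeze": 4
}}

```text
clock: 21.7
position: [0.4466, 0.2461, 0.0666]
ee_rot: [-1.257, 1.133, -1.132]
force: [0.9, -0.3, -1.9]
width: 0.259
```

```bash
python3 look.py 17 35
```

```text
t 21.7 pos [0.4466 0.2461 0.0666] xdeg -84.04 F [ 0.9 -0.3 -1.9] T [-0.12 -0.05 -0.03] w 0.259 -> shift [-0.01 -0.94  2.65] roll -0.001 tooly [-0. -0. -1.]
162 205
t 21.75 pos [0.4461 0.246  0.0664] xdeg -84.04 F [-1.6  0.5 -0.4] T [-0.03  0.12 -0.01] w 0.257 -> shift [ 1.000e-02 -4.240e+00  1.456e+01] roll -0.001 tooly [-0.001 -0.    -1.   ]
```

View pics/s17c.png

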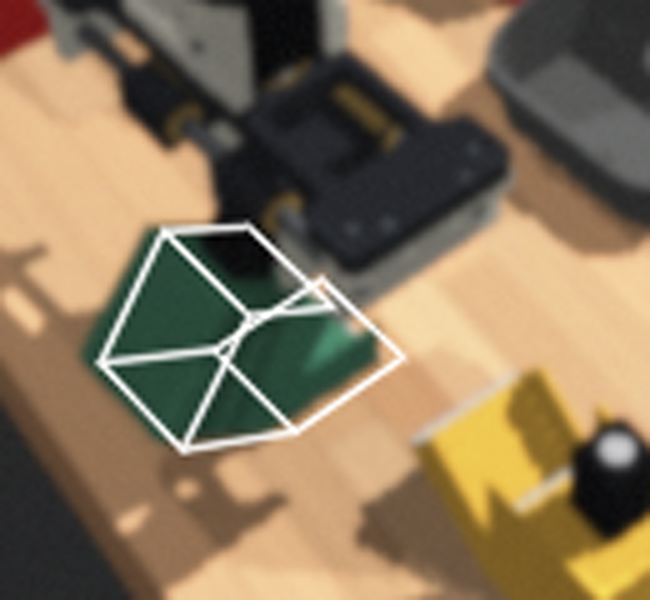

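Request:
{"api": "send_rows", "payload": {
  "steps": [
    [0,0,0,0,0],
    [0,0,-1,0,0],
    [0,0,-1.5,1,0],
    [0,0,-1.5,3.5,0],
    [0,0,-1.5,6,0],
    [0,0,-1.5,8,0],
    [0,0,-0.8,8.5,0],
    [0,0,0,8.5,0],
    [0,0,0,8.5,0]
  ],
  "squeeze": 30
}}

```text
clock: 22.88
position: [0.531, 0.2548, 0.0661]
ee_rot: [-1.257, 1.133, -1.132]
force: [-0.5, -0.5, -3.0]
width: 0.259
```

```bash
python3 -c "
from h import *
rel([.473,.249,.076],-84)
print(back('top',(260,293),0))"
```

```text
t 22.88 pos [0.531  0.2548 0.0661] xdeg -84.06 F [-0.5 -0.5 -3. ] T [-0.06  0.11 -0.07] w 0.259 -> shift [-0.02 -0.98 -5.83] roll -0.001 tooly [-0.001 -0.    -1.   ]
[0.34077014 0.2809781  0.        ]
```

Request:
{"api": "send_rows", "payload": {
  "steps": [
    [0,0,0.2,0,0],
    [0,0,0.35,-0.5,0],
    [0,0,0.35,-1.0,0],
    [0,0,0.3,-1.5,0],
    [0,0,0.3,-2.0,0],
    [0,0,0.3,-2.5,0],
    [0,0,0.35,-3.0,0],
    [0,0,0.4,-3.5,0],
    [0,0,0.5,-4.0,0],
    [0,0,0.6,-4.5,0]
  ],
  "squeeze": 4
}}

```text
clock: 24.12
position: [0.4897, 0.2511, 0.0623]
ee_rot: [-1.25, 1.129, -1.134]
force: [7.6, 1.1, 13.0]
width: 0.018
```

```bash
python3 look.py 18 5
```

```text
t 24.12 pos [0.4897 0.2511 0.0623] xdeg -84.07 F [ 7.6  1.1 13. ] T [ 0.06 -1.52 -0.02] w 0.018 -> shift [ 0.03 -1.38 -1.67] roll -0.001 tooly [ 0.006  0.002 -1.   ]
180 195
t 24.18 pos [0.4894 0.251  0.0623] xdeg -84.07 F [ 2.3  0.1 12.6] T [ 0.01 -0.48  0.01] w 0.008 -> shift [ 0.05 -4.56 10.24] roll -0.001 tooly [ 0.006  0.002 -1.   ]
```

View pics/s18c.png

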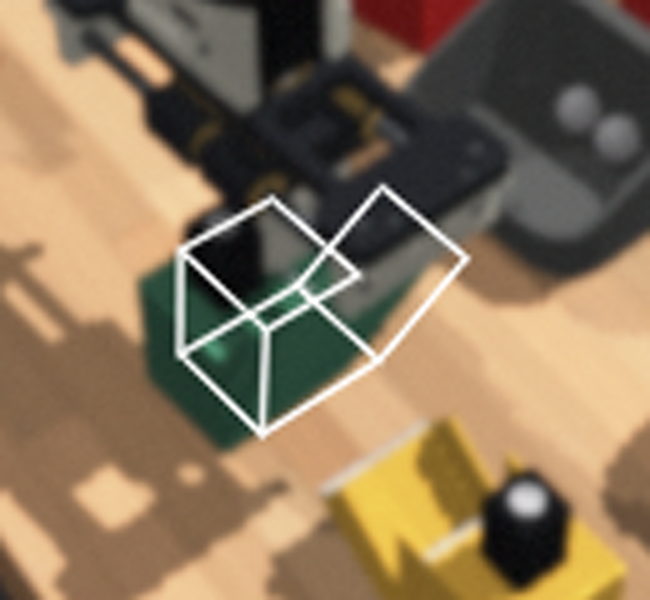

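Request:
{"api": "send_rows", "payload": {
  "steps": [
    [0,0,-1,0,0],
    [0,0,-3,0,0],
    [0,0,-6,0,0],
    [0,0,-10,0,0],
    [0.5,0,-12,3,0],
    [1,0,-12,5,0],
    [1,0,-12,8,0]
  ]
}}

```text
clock: 25.05
position: [0.5662, 0.2591, 0.1812]
ee_rot: [-1.257, 1.133, -1.131]
force: [0.9, 0.2, -0.0]
width: 0.284
```

```bash
python3 - <<'E'
from h import *
rel([.473,.249,.076],-84)
for n in("scene","top"):
    s=imaging.get_image(n); cv2.imwrite(f"pics/{n}19.png",s)
s=cv2.imread("pics/scene19.png"); cv2.imwrite("pics/s19c.png",cv2.resize(s[170:310,170:330],None,fx=5,fy=4.2,interpolation=cv2.INTER_CUBIC))
E
```

```text
t 25.05 pos [0.5662 0.2591 0.1812] xdeg -84.01 F [ 0.9  0.2 -0. ] T [-0.08  0.13 -0.03] w 0.284 -> shift [ 0.04 10.53 -9.37] roll -0.0 tooly [-0.001  0.001 -1.   ]
```

View pics/s19c.png

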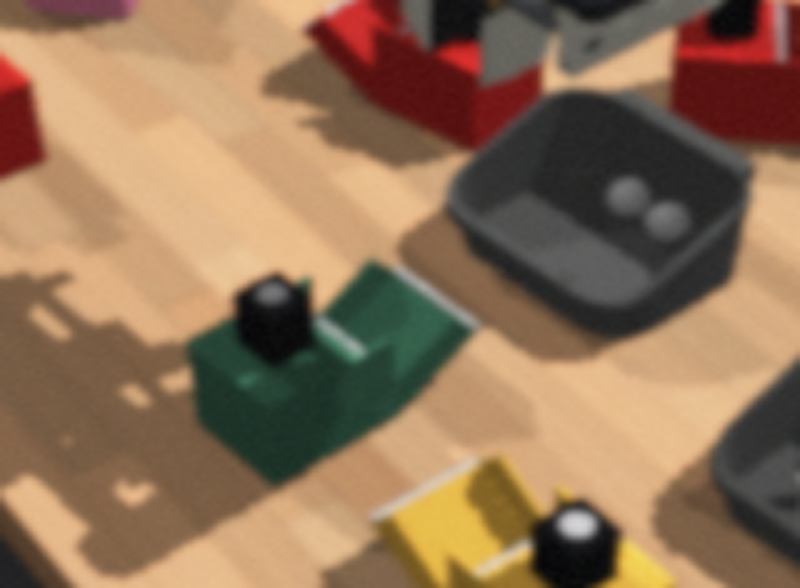

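View pics/top19.png

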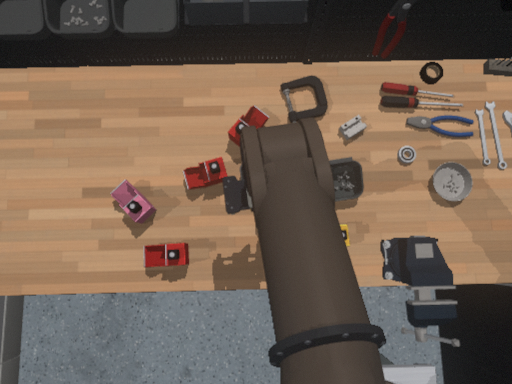

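```bash
python3 - <<'E'
from h import *
S=lambda x,y:(170+(x+.5)/5-.5,170+(y+.5)/4.2-.5)
C=[((278,484),(33,-27,0)),((197,418),(33,27,0)),((190,350),(33,27,62)),((475,326),(-76,-27,32)),((375,262),(-76,27,32)),((395,413),(-30,-27,0)),((273,292),(8,0,98))]
# tin yaw ~186: local +y -> world -y (right): so left corners are -27
C=[(a,(b[0],-b[1],b[2])) for a,b in C]
uv=np.array([S(*a) for a,b in C]);L=np.array([b for a,b in C])/1e3
def f(p):
    r=R.from_euler('zyx',[p[2],-p[4],p[5]]); return (proj("scene",r.apply(L)+[p[0],p[1],p[3]])-uv).ravel()
s=least_squares(f,[.46,.25,np.radians(186),0,0,0]);print(s.x[:2],np.degrees(s.x[2]),s.x[3],np.degrees(s.x[4:]),f(s.x).round(1))
s=least_squares(lambda p:f(list(p)+[0,0,0]),[.46,.25,np.radians(186)]);print(s.x,f(list(s.x)+[0,0,0]).round(1))
E
```

```text
[0.48015842 0.26375268] 189.83244407170503 -0.01859731083122191 [0.0749432  1.58283731] [ 0.8  0.3 -0.3  0.8 -0.7 -1.7 -1.  -0.9  1.3  0.6 -0.5 -0.2  0.4  1.1]
[0.47235818 0.24954525 3.3173164 ] [ 1.   1.1 -0.6  1.6 -1.5 -1.9 -0.2 -1.4  1.5  0.3  0.1  0.1 -0.2  0. ]
```

Request:
{"api": "send_rows", "payload": {
  "steps": [
    [1,0,-3,0,0],
    [1,0,-5,0,0],
    [1,0,-5,0,0],
    [1,0,-5,0,0],
    [1,0,-5,0,0],
    [1,0,-5,0,0],
    [1,0,-5,0,0],
    [1,0,-5,0,0]
  ]
}}

```text
clock: 26.15
position: [0.5667, 0.2585, 0.2306]
ee_rot: [-1.257, 1.133, -1.133]
force: [0.8, -0.3, -0.3]
width: 1.0
```

```bash
python3 - <<'E'
from h import *
rel([.473,.249,.076],-84)
s=imaging.get_image("scene"); cv2.imwrite("pics/scene20.png",s)
print(cv2.absdiff(s,cv2.imread("pics/scene19.png"))[200:290,200:270].max())
E
```

```text
t 26.15 pos [0.5667 0.2585 0.2306] xdeg -84.06 F [ 0.8 -0.3 -0.3] T [-0.02  0.18 -0.01] w 1.0 -> shift [-0.02 15.46 -9.41] roll -0.001 tooly [-0. -0. -1.]
97
```

View pics/scene20.png

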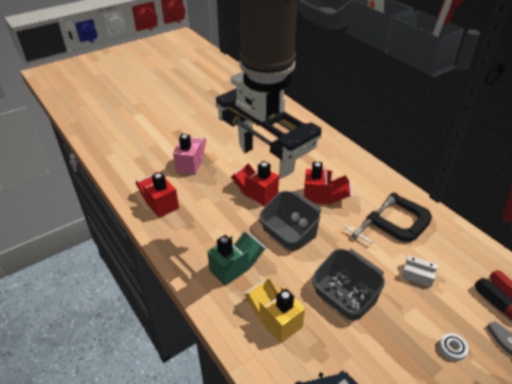

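Both balls lie in the empty bin, around pixel (302,217). The green tin stands upright and free at about (232,258), the gripper is open and clear, and the other tins and the screws bin look unmoved.

```bash
python3 -c "
from cell import arm
print(arm.sign_off())"
```

```text
the job is handed in; nothing more can be done
None
```

The job is handed in at about 26 s: both balls are in the empty bin and the green tin stands upright on free worktop, let go.

**How it was done:** The moves keep the tool pointing down, so I tilted the tin by letting its knob turn in a light grip. I dragged the tin's foot on the worktop, later on the bin's low rim, then gripped hard to hold the angle.
- **Load check:** the tin was tilted to about 15 degrees, lifted clear and held there for over a second. The balls stayed in.
- **Pour:** I brought it to about 24 degrees on the worktop, then to about 50 degrees with the chute's foot resting on the bin's low wall.

**Last checks:**
- The picture shows both balls in the empty bin.
- An upright pose on the worktop, at about (0.472, 0.250), matches the tin to within 2 pixels.
- The gripper is open and clear, and the force reads about zero.

**What did not go as planned:**
- While I was turning the tin back upright, the knob slipped out of the light grip. The tin settled upright by itself, with the closed fingers briefly pressing on its cover at about 13 N.
- The knob slid about 3 to 5 mm in the grip during the tilts.
- A free six-parameter fit of the tin's final pose put it 19 mm below the worktop, which cannot be right. I used the upright fit with its base at the worktop instead.

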